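# Nest the coin cell safety jar and take off its push-and-turn cap

### The arm

A 6-joint arm with a two-finger parallel gripper is mounted at the origin on the work surface. World frame = base frame: x ahead of the robot, y to its left, z up, the work surface at z = 0. Lengths are in m, angles in rad, forces in N, time in s.
With the tool pointing down it reaches from about 0.3 to 1 m from the base axis. Payload 5.1 kg.
Tool frame: the origin (TCP) lies between the finger pads, 19 mm behind the fingertips; this is the grasp point; z points along the fingers, y is the line along which they close (so a half turn about z gives the same grasp; the last joint's range is limited). The gripper opens to 95 mm and grips with 3 to 60 N. Pads are 20 mm wide; open, the fingers measure 119 mm over their backs; the gripper's body (75 mm by 180 mm) begins 59 mm behind the grasp point.
Start: joints at [-1.205, 0.124, 1.65, -0, 1.367, -0.083], TCP at [0.282, -0.586, 0.233] pointing down, gripper open.
Joint ranges: [-2.61, 2.61], [-1.02, 2.33], [0.03, 2.71], [-1.35, 4.49], [0.32, 2.68], [-2.91, 2.91]. Speed limits (rad/s): [2.57, 2.57, 3.14, 3.14, 3.14, 3.14].

### API

Orientations are given as a rotation vector (axis times angle).
In Python, from rig import manip, imaging gives the robot as it stands. The module is installed in compiled form; this text tells all that it offers.
- The arm moves only by the tool drive_tool, never from a script. Its argument "increments" is a list of rows, each a list of 2 entries, a list of its own where there are three numbers: the shift along the tool's x, y, z in mm, then the turn, a rotation vector about the tool's x, y, z in rad. A call has 1 to 8 rows; each row shifts and turns the commanded pose from where the row before left it, along the tool's axes as they then stand; what a row does not reach is not made up. A row lasts 1/8 s, in which the tool goes at most 62.5 mm and 10.7 degrees, less where a joint would pass 70% of its speed; a pose out of reach is approached as far as the arm can. A call is refused whole if a number of a shift passes 62.5 or a number of a turn 0.188, either way. A call with a gripper value outside its range is refused whole. "grip" is the opening, from -1 (shut) to 1 (fully open), set as the call begins (left out, the last holds). The fingers move at their own pace and stop on an object; "newtons" is the grip in N (left out, the last holds). Time passes only in rows, so rows that do not move let the fingers close. It gives the time, the measured TCP pose, the force, the opening and the grip force at its end, in the units of the state.
- manip.get_state(): the state, without advancing time (a new reading comes with each control period).
- imaging.get_image(name): name is "scene" or "top"; returns a dict with "image" (384x512x3 uint8, red, green, blue), "mtx" (3x3 intrinsics, pixels), "R" (3x3) and "t" (3): a world point X has camera coordinates R X + t. Camera axes: x right, y down, z forward; pixel columns grow to the right and rows downward; lengths in m; the calibration is good to about 2 mm. A picture is of the moment at which its call begins. There is no depth.
- manip.close_job(): hands the job in; it is judged then, once.
Trained networks look in a picture, given as the dict that the camera call returned (one of the last four; its "shot" number tells which), for a name from the list of things; names that differ only in an ending like _2 or _b are one class to them, and where a whole thing is asked for, a point or a joint stands for the part that bears it (a point fixed in the world has none). Each returns a list of dicts, best first, with "confidence" (0 to 1); they miss things now and then, are a little off and sometimes report something else, mostly with a low value. They report only what shows in the picture. A call takes as long as a camera call. They do not tell look-alikes from the thing itself.
- imaging.look_for(target, picture): "rect" ([left, top, right, bottom] in pixels, round what is visible of it).
The state is a dict: "time_s": time; "q": joint angles; "dq": joint speeds; "joint_efforts": joint torques, N m; "tool_pos": TCP position; "ee_rot": TCP orientation; "force": force on the tool from outside, world axes, zero at the start; "moment": the same for the moment, N m; "grip_width": opening from 0.0 (shut) to 1.0 (fully open); "grip_force": force on a finger pad.
Only numpy, scipy, OpenCV 4.12 (cv2) and the standard library are available. Lean on these libraries where they do the work, as an engineer would, in place of code of your own. Each camera call takes 0.05 s, during which the arm holds its last target. There are 200 camera calls.

### The job

Lift the closed coin cell jar by its cap and set it fully home in the square pocket of the aluminium nest, so that it cannot turn. There, press the safety cap down, twist it about 60 degrees counter-clockwise (seen from above) to free it, lift it straight up, and finish still holding the cap level in the gripper about 5 cm above the middle of the jar's mouth. The jar must stay upright and home in the nest, and the coin box, key ring and opener wedge on the counter must stay where they are.

Things in the scene. Friction and masses are not known exactly. Their poses are not given: they have to be found in the camera images.
- jar: White jar, 180 g, loose on the counter; body 40 mm square, 60 mm high, corners cut (radius 25 mm); round neck, 32 mm diameter, with three hooks for the cap. Origin: centre of the underside; z up, x and y square to the faces. Closed it is 94 mm tall. The cap overhangs, so carry the jar by the cap, which holds it firmly while locked.
- cap: Grey ribbed round safety cap, loose body, 52 mm diameter, 27.5 mm tall, 30 g. Origin: centre of its lower rim. Locked: origin 66.5 mm above the jar's underside, x axis within 5 degrees of the jar's x. Turns only counter-clockwise from above and only while pressed down; turned 42 to 78 degrees from locked (aim at 60) it lifts straight off. Grip across the diameter from above, 40 N or more.
- cap_top (a point): Centre of the cap's flat top, 27.5 mm above the cap's origin. Keep the fingertips above the lower rim (TCP some 8 mm below this point).
- liner (a joint): Spring liner inside the cap, pressing on the jar's rim: about 0 locked, grows as the cap is pressed (m). Spring 5 N when locked, 1.2 N per mm more. The cap turns once pressed 4 mm (10 N); hard stop at 6.5 mm (13 N): hold it pressed 5 to 6 mm while turning.
- jar_mouth (a point): Centre of the jar's open mouth (under the cap), 80 mm above the jar's underside.
- nest: Aluminium nest fixed to the counter, 63 mm square, 24 mm high, low bolted feet on two sides. Origin: centre of its underside; x, y square to the pocket. Pocket 43 mm square, floor 6 mm above the counter, top 10 mm a steep lead-in, 52 mm wide at the top. Takes the jar in any of four quarter turns, 1.5 mm play each side (6 degrees of turning play). Jar home: its origin is 6 mm above the nest's.
- coin_box: Closed steel coin cell box, 60 x 90 x 26 mm, 250 g, loose on the counter; leave alone. Origin: centre of the underside.
- key_ring: Bronze key ring, 34 mm outside diameter, 4 mm thick, lying loose on the counter; leave alone. Origin: centre of the underside.
- wedge: White plastic fob opener wedge, about 116 x 18 x 8 mm, lying loose on the counter; leave alone. Origin: on the underside near its middle.
- turntable: Fixed display turntable, at rest, 160 mm diameter and 28 mm high, with a chrome key fob (70 x 36 x 13 mm) fixed on top to 41 mm. Origin: centre of the underside.
- pod: Fixed dark blue plastic programming pod, 120 x 170 x 45 mm. Origin: centre of the underside.
Mind the look-alikes: they are no part of the job. Leave any brown look-alike of the cap alone.

How it is judged:
By the outcome, as a careful person would: the job done as asked, in the order asked, and still so for the second after the job is handed in, while the arm keeps its last pose, push and grip.
It also fails if it takes over 43 s, if anything falls off the work surface, if the arm or the gripper's body presses on something with over 40 N, if the wrist force passes 120 N, or if a joint passes its speed limit or range.

## Working session

There is one attempt and no reset: what is moved stays moved. The work goes in short steps, Python scripts to look and compute and a tool call to move; the robot and the scene stay as the last step left them, time stands still between calls to the robot, and variables do not carry over. Pictures are saved under pics/ and viewed, at most 10 in all, crops included, and the job is handed in when it is done.

Besides the shell and the picture viewer there is one more tool, called after ">>>" by a JSON object that holds its "method" and its "body", one argument or row to a line. drive_tool: Moves the arm, as the interface text tells. Its arguments: {"type":"object","properties":{"increments":{"type":"array"},"grip":{"type":"number"},"newtons":{"type":"number"}},"required":["increments"]}

```bash
mkdir -p pics; cat > h.py <<'E'
import numpy as np,cv2
from rig import manip,imaging
def ray(p,u,v,z):
    K,R,t=p["mtx"],np.array(p["R"]),np.array(p["t"])
    c=-R.T@t; d=R.T@np.linalg.inv(K)@np.array([u,v,1.]); return c+d*(z-c[2])/d[2]
def proj(p,X):
    x=np.array(p["mtx"])@(np.array(p["R"])@np.array(X,float)+np.array(p["t"])); return x[:2]/x[2]
def save(p,n,crop=None,s=1):
    im=p["image"][...,::-1]
    if crop: l,t,r,b=crop; im=im[t:b,l:r]
    cv2.imwrite("pics/"+n,cv2.resize(im,None,fx=s,fy=s,interpolation=cv2.INTER_CUBIC))
E
python3 - <<'E'
from h import *
for n in("scene","top"):
    p=imaging.get_image(n); save(p,n+"0.png",None,1.5)
    c=-np.array(p["R"]).T@p["t"]; print(n,c.round(3),np.round(p["R"],3).tolist(),p["mtx"][0][0])
    for o in("jar","cap","nest","coin_box","key_ring","wedge","turntable","pod"):
        for r in imaging.look_for(o,p): 
            b=r["rect"];print(o,np.round(b),round(r["confidence"],2),ray(p,(b[0]+b[2])/2,(b[1]+b[3])/2,0.094 if o=="cap" else .024)[:2].round(3))
print(manip.get_state()["time_s"],manip.get_state()["ee_rot"])
E
```

```text
scene [ 1.478 -0.226  0.776] [[0.369, 0.929, -0.011], [0.556, -0.231, -0.799], [-0.745, 0.289, -0.602]] 476.2167274960382
cap [125. 187. 148. 212.] 0.69 [ 0.562 -0.169]
cap [113. 194. 127. 217.] 0.69 [ 0.57  -0.209]
cap [109. 233. 137. 260.] 0.63 [ 0.71  -0.225]
cap [166. 212. 187. 232.] 0.56 [ 0.677 -0.102]
cap [127. 207. 153. 230.] 0.3 [ 0.636 -0.175]
nest [255. 174. 292. 206.] 0.66 [0.565 0.178]
nest [ 98. 262. 147. 297.] 0.32 [ 0.731 -0.241]
coin_box [299. 194. 340. 228.] 0.92 [0.689 0.248]
key_ring [201. 201. 204. 201.] 0.41 [ 0.539 -0.008]
key_ring [124. 186. 150. 209.] 0.39 [ 0.461 -0.161]
wedge [ 99. 260. 148. 295.] 0.63 [ 0.727 -0.238]
turntable [211. 241. 285. 302.] 0.78 [0.812 0.012]
pod [349. 156. 426. 199.] 0.94 [0.635 0.484]
pod [ 98. 261. 148. 297.] 0.66 [ 0.731 -0.24 ]
top [0.342 0.084 1.356] [[0.025, -1.0, -0.005], [-0.975, -0.023, -0.221], [0.221, 0.011, -0.975]] 469.68779328928036
jar [343. 227. 350. 244.] 0.64 [ 0.535 -0.16 ]
jar [260. 124. 308. 174.] 0.27 [0.791 0.022]
cap [358. 201. 379. 217.] 0.85 [ 0.599 -0.209]
cap [345. 219. 362. 244.] 0.7 [ 0.537 -0.168]
cap [312. 215. 329. 232.] 0.63 [ 0.556 -0.078]
cap [350. 255. 372. 273.] 0.6 [ 0.449 -0.185]
nest [204. 217. 246. 253.] 0.92 [0.528 0.186]
coin_box [186. 174. 219. 196.] 0.88 [0.674 0.258]
key_ring [290. 240. 300. 252.] 0.41 [ 0.502 -0.014]
key_ring [259. 120. 310. 174.] 0.24 [0.796 0.02 ]
wedge [352. 171. 387. 189.] 0.64 [ 0.699 -0.232]
wedge [343. 220. 364. 242.] 0.4 [ 0.548 -0.181]
turntable [259. 121. 310. 174.] 0.97 [0.795 0.02 ]
0.9 [3.06279151e+00 6.99085194e-01 3.65994005e-05]
```

View pics/scene0.png

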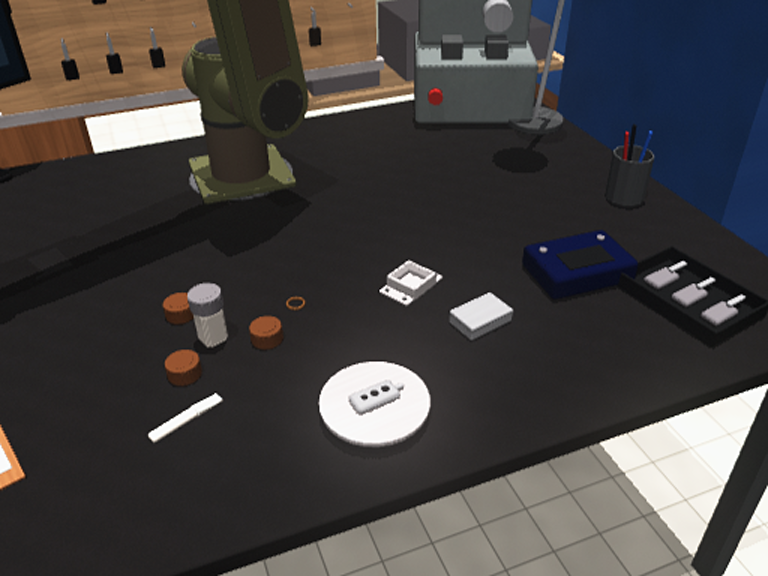

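View pics/top0.png

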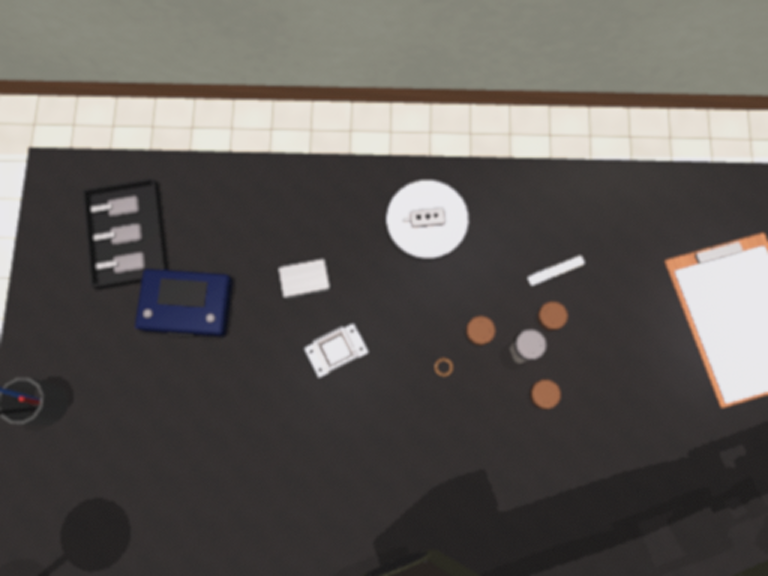

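The scene view shows the grey cap on the white jar at about (137,198) px. It has three brown look-alikes around it, and the nest is at (274,190). In the top view the grey cap is at (354,229) and the nest at (224,233). Next I refine these positions from crops.

```bash
python3 - <<'E'
from h import *
p=imaging.get_image("top");s=imaging.get_image("scene")
a=[(p,(334,204,384,279)),(p,(199,204,249,279)),(s,(112,180,162,255)),(s,(248,165,298,240))]
ims=[]
for q,(l,t,r,b) in a: ims.append(cv2.resize(q["image"][t:b,l:r,::-1],None,fx=4,fy=4*1.0,interpolation=cv2.INTER_CUBIC))
cv2.imwrite("pics/crops.png",np.hstack(ims))
# top view white nest mask
im=p["image"].astype(int)
m=(im[204:262,195:255].min(2)>110).astype(np.uint8)
n,l,st,c=cv2.connectedComponentsWithStats(m)
for i in range(1,n):
    if st[i,4]>30:
        pts=np.argwhere(l==i)[:,::-1]+[195,204]; r=cv2.minAreaRect(pts.astype(np.float32)); print("nest",st[i],r); 
        W=np.array([ray(p,*x,.01)[:2] for x in cv2.boxPoints(r)]); print(W.round(4).tolist(),W.mean(0).round(4))
sub=im[204:255,334:384]
m=((sub.max(2)-sub.min(2)<35)&(sub.min(2)>75)).astype(np.uint8)
n,l,st,c=cv2.connectedComponentsWithStats(m)
for i in range(1,n):
    if st[i,4]>30: print("cap",st[i],c[i]+[334,204],ray(p,*(c[i]+[334,204]),.094).round(4))
E
```

```text
nest [  8  12  43  36 899] ((223.60000610351562, 232.7000274658203), (24.149532318115234, 38.013153076171875), 63.43495178222656)
[[0.5417, 0.2563], [0.5941, 0.1597], [0.5315, 0.1264], [0.4802, 0.2222]] [0.5369 0.1912]
cap [  7  15  24  23 398] [352.75125628 229.86180905] [ 0.5407 -0.165   0.094 ]
```

View pics/crops.png

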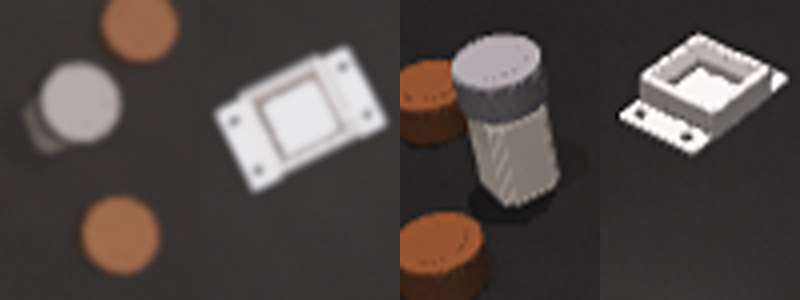

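The crops show the cap disc at (354,229.8) in the top view, with the jar's body leaning out to the lower left. The nest has its feet along the pocket's long axis. I'll fit silhouettes of both in both views.

```bash
cat > fit.py <<'E'
from h import *
from scipy.optimize import minimize
S=8
def rmask(p,solids,box):
    l,t,r,b=box; m=np.zeros(((b-t)*S,(r-l)*S),np.uint8)
    for X in solids:
        u=np.array([proj(p,x) for x in X]); q=((u+0.5-[l,t])*S)
        cv2.fillConvexPoly(m,cv2.convexHull(np.round(q).astype(np.int32)),255)
    m=cv2.GaussianBlur(m,(0,0),S*.5)
    return cv2.resize(m,(r-l,b-t),interpolation=cv2.INTER_AREA)/255.
def prism(poly,z0,z1,x,y,a):
    c,s=np.cos(a),np.sin(a); P=np.array(poly)@np.array([[c,s],[-s,c]])+[x,y]
    return np.vstack([np.c_[P,np.full(len(P),z)] for z in (z0,z1)])
def sq(hx,hy): return [[hx,hy],[-hx,hy],[-hx,-hy],[hx,-hy]]
th=np.linspace(0,2*np.pi,48,endpoint=False)
def circ(r): return np.c_[np.cos(th),np.sin(th)]*r
k=np.sqrt(.025**2-.02**2)
OCT=[[.02*a,k*b] for a in(1,-1) for b in(1,-1)]+[[k*a,.02*b] for a in(1,-1) for b in(1,-1)]
def jar(v,z=0): return [prism(circ(.026),z+.0665,z+.094,*v[:2],0),prism(OCT,z,z+.06,*v[:3])]
def nest(v): return [prism(sq(.0315,.0315),0,.024,*v[:3]),prism(sq(abs(v[3]),abs(v[4])),0,.006,*v[:3])]
def obs(p,box,lo,hi):
    l,t,r,b=box; im=p["image"][t:b,l:r].astype(float)
    g=np.clip((im.mean(2)-lo)/(hi-lo),0,1)
    w=((im[...,0]-im[...,2])<40).astype(float)   # ignore brown pixels
    w=cv2.erode(w,np.ones((3,3)))
    return g,w
def fit(views,model,x0,step):
    O=[(p,b,*obs(p,b,lo,hi)) for p,b,lo,hi in views]
    f=lambda v:sum((w*(rmask(p,model(v),b)-g)**2).sum() for p,b,g,w in O)
    best=min((minimize(f,x,method="Nelder-Mead",options=dict(initial_simplex=np.vstack([x]+[x+np.eye(len(x))[i]*step[i] for i in range(len(x))]),maxiter=300,xatol=1e-4,fatol=1e-3)) for x in np.atleast_2d(x0)),key=lambda r:r.fun)
    return best.x,best.fun
E
cat > run.py <<'E'
from fit import *
p=imaging.get_image("top");s=imaging.get_image("scene")
T=(p,(198,206,252,262),45,110);C=(s,(248,165,302,212),45,110)
x0=np.array([.537,.191,.49,.052,.032]);st=[.005,.005,.1,.004,-.003]
# feet axis: try both
for V in ([T],[C],[T,C]):
    v,f=fit(V,nest,[x0,x0+[0,0,np.pi/2,0,0]],st); print("nest",v.round(4),np.degrees(v[2]).round(1),round(f,2))
T=(p,(334,214,375,252),45,85);C=(s,(118,182,156,236),45,75)
x0=np.array([.54,-.175,0.]);st=[.005,.005,.15]
for V in ([T],[C],[T,C]):
    v,f=fit(V,jar,[x0+[0,0,a] for a in (-.6,-.2,.2,.6)],st); print("jar",v.round(4),np.degrees(v[2]).round(1),round(f,2))
for a in range(-45,50,15):
    w=v.copy();w[2]=np.radians(a);q,f=fit([C],lambda u:jar([u[0],u[1],w[2]]),w[:2],[.003,.003]);print(a,q.round(4),round(f,2))
E
python3 run.py
```

```text
nest [0.5383 0.1922 2.0682 0.0569 0.0364] 118.5 46.62
nest [0.535  0.1917 2.0769 0.0528 0.0312] 119.0 20.11
nest [0.5361 0.1914 2.076  0.0556 0.033 ] 118.9 123.45
jar [ 0.5445 -0.1698  0.4138] 23.7 60.99
jar [ 0.542  -0.1684  0.2922] 16.7 33.85
jar [ 0.5429 -0.1688  0.2994] 17.2 102.78
-45 [ 0.5413 -0.1682] 48.43
-30 [ 0.5416 -0.1678] 50.79
-15 [ 0.5419 -0.1678] 51.19
0 [ 0.5418 -0.1681] 62.63
15 [ 0.5415 -0.1682] 34.09
30 [ 0.5417 -0.1683] 42.46
45 [ 0.5413 -0.1682] 48.43
```

```bash
cat > to.py <<'E'
import sys
from h import *
from scipy.spatial.transform import Rotation as Ro
# usage: to.py x y z [yaw_deg]: offset in tool axes mm, turn about tool axes
s=manip.get_state();R=Ro.from_rotvec(s["ee_rot"]);X=R.as_matrix()
t=np.array(list(map(float,sys.argv[1:4])));yaw=np.degrees(np.arctan2(X[1,0],X[0,0]))
y=float(sys.argv[4]) if len(sys.argv)>4 else yaw
T=Ro.from_euler("z",y,degrees=True)*Ro.from_rotvec([np.pi,0,0])
print("t",s["time_s"],"pos",np.round(s["tool_pos"],4),"yaw",round(yaw,2),"q",np.round(s["q"],2),"F",np.round(s["force"],1))
print("d_tool mm",(X.T@(t-s["tool_pos"])*1000).round(1),"turn",(R.inv()*T).as_rotvec().round(4))
E
python3 to.py .543 -.169 .14
```

```text
t 1.1 pos [ 0.282  -0.5856  0.2335] yaw 25.71 q [-1.2   0.12  1.65  0.    1.37 -0.08] F [-0.4 -0.4 -0.2]
d_tool mm [ 415.9 -262.1   93.5] turn [0. 0. 0.]
```

>>> {"method": "drive_tool", "body": {
  "increments": [
    [[30,-19,0],[0,0,0]],
    [[48,-30,8],[0,0,0]],
    [[48,-30,8],[0,0,0]],
    [[48,-30,8],[0,0,0]],
    [[48,-30,8],[0,0,0]],
    [[48,-30,8],[0,0,0]],
    [[48,-30,8],[0,0,0]],
    [[48,-30,8],[0,0,0]]
  ],
  "grip": 1,
  "newtons": 50
}}

```text
time_s: 2.1
tool_pos: [0.5133, -0.2189, 0.1776]
ee_rot: [3.062, 0.699, 0.001]
force: [1.1, -0.2, 1.0]
grip_width: 0.996
grip_force: 0.0
```

```bash
python3 to.py .543 -.169 .086
```

```text
t 2.1 pos [ 0.5133 -0.2189  0.1776] yaw 25.71 q [-0.5  -0.04  1.91 -0.    1.27  0.62] F [ 1.1 -0.2  1. ]
d_tool mm [ 48.4 -32.1  91.6] turn [ 0.0008 -0.0005 -0.    ]
```

>>> {"method": "drive_tool", "body": {
  "increments": [
    [[25,-16.5,8],[0,0,0]],
    [[25,-16.5,8],[0,0,0]],
    [[0,0,15],[0,0,0]],
    [[0,0,15],[0,0,0]],
    [[0,0,15],[0,0,0]],
    [[0,0,15],[0,0,0]],
    [[0,0,14],[0,0,0]],
    [[0,0,0],[0,0,0]]
  ]
}}

```text
time_s: 3.1
tool_pos: [0.542, -0.1689, 0.0857]
ee_rot: [-3.061, -0.698, 0.004]
force: [-0.2, -0.0, -0.8]
grip_width: 1.0
grip_force: 0.0
```

```bash
python3 to.py .543 -.169 .086; python3 - <<'E'
from h import *
s=imaging.get_image("scene"); save(s,"grasp.png",(90,120,220,250),4)
E
```

```text
t 3.1 pos [ 0.542  -0.1689  0.0857] yaw 25.69 q [-0.4   0.08  1.96 -0.    1.1   0.73] F [-0.2 -0.  -0.8]
d_tool mm [ 0.9  0.5 -0.3] turn [-0.0023  0.0021 -0.    ]
```

View pics/grasp.png

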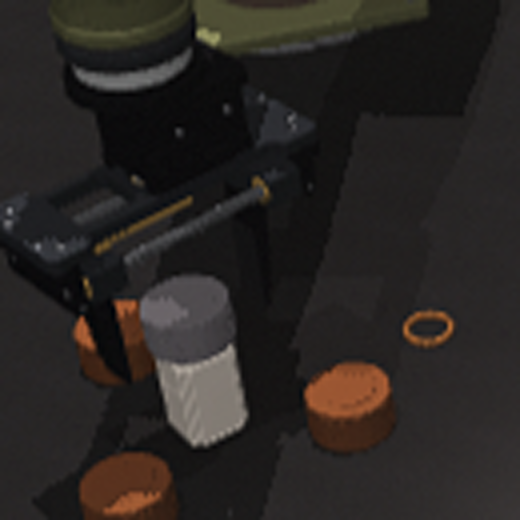

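The picture shows the fingers straddling the cap at (188,300), and the fingertips' midpoint falls on the cap's lower rim. Closing now.

>>> {"method": "drive_tool", "body": {
  "increments": [
    [[0,0,0],[0,0,0]],
    [[0,0,0],[0,0,0]],
    [[0,0,0],[0,0,0]],
    [[0,0,0],[0,0,0]],
    [[0,0,0],[0,0,0]],
    [[0,0,0],[0,0,0]],
    [[0,0,0],[0,0,0]]
  ],
  "grip": -1,
  "newtons": 50
}}

```text
time_s: 4.03
tool_pos: [0.5431, -0.169, 0.0875]
ee_rot: [-3.063, -0.699, -0.0]
force: [-0.9, 0.8, 0.1]
grip_width: 0.541
grip_force: 50.0
```

>>> {"method": "drive_tool", "body": {
  "increments": [
    [[0,0,-5],[0,0,0]],
    [[0,0,-15],[0,0,0]],
    [[0,0,-20],[0,0,0]],
    [[0,0,-20],[0,0,0]],
    [[0,0,-10],[0,0,0]],
    [[0,0,0],[0,0,0]],
    [[0,0,0],[0,0,0]]
  ]
}}

```text
time_s: 4.9
tool_pos: [0.5426, -0.1689, 0.1567]
ee_rot: [-3.062, -0.699, 0.002]
force: [-0.6, 0.6, -3.4]
grip_width: 0.54
grip_force: 50.0
```

```bash
cat > held.py <<'E'
from fit import *
st=manip.get_state();x,y,z=st["tool_pos"];z0=z-.086
s=imaging.get_image("scene")
c=proj(s,(x,y,z0+.03)).astype(int)
# fit the body only: everything above z0+0.058 masked off by box top
t=int(proj(s,(x,y,z0+.050))[1]);b=int(proj(s,(x,y,z0))[1])+14
C=(s,(c[0]-18,t,c[0]+20,b),45,75)
bod=lambda v:[prism(OCT,z0+v[3],z0+.06,*v[:3])]
for a in (-.6,-.2,.2,.6):
    v,f=fit([C],bod,np.array([x,y,a,0.]),[.003,.003,.15,.002]);print(v.round(4),np.degrees(v[2]).round(1),round(f,2))
save(s,"held%d.png"%int(st["time_s"]*100),(c[0]-40,c[1]-70,c[0]+60,c[1]+40),5)
E
python3 held.py; ls pics; python3 to.py .536 .1914 .15 36
```

```text
[ 0.5423 -0.1671 -0.2923 -0.0007] -16.7 22.92
[ 0.544  -0.1672 -0.281   0.0006] -16.1 22.59
[ 5.430e-01 -1.682e-01  2.477e-01 -4.000e-04] 14.2 12.37
[ 0.545  -0.1684  0.2321  0.0011] 13.3 12.73
crops.png
grasp.png
held490.png
scene0.png
top0.png
t 4.95 pos [ 0.5425 -0.1688  0.1564] yaw 25.71 q [-0.4   0.01  1.91  0.    1.23  0.73] F [-0.6 -0.1 -1.9]
d_tool mm [ 150.4 -327.4    6.7] turn [-0.0015  0.0011 -0.1795]
```

The jar is lifted. Both fits put its yaw near 15°, while the nest is at 29°. I'll carry it across and turn it about 13°.

>>> {"method": "drive_tool", "body": {
  "increments": [
    [[10,-22,0],[0,0,0]],
    [[22,-48,0],[0,0,0]],
    [[22,-48,0],[0,0,0]],
    [[22,-48,0],[0,0,0]],
    [[22,-48,0],[0,0,0]],
    [[22,-48,0],[0,0,0]],
    [[20,-43,0],[0,0,0]],
    [[10,-22,0],[0,0,0]]
  ]
}}

```text
time_s: 5.95
tool_pos: [0.5354, 0.1928, 0.1563]
ee_rot: [-3.062, -0.703, 0.003]
force: [0.3, -0.2, -3.7]
grip_width: 0.541
grip_force: 50.0
```

>>> {"method": "drive_tool", "body": {
  "increments": [
    [[0,0,0],[0,0,-0.115]],
    [[0,0,0],[0,0,-0.115]],
    [[0,0,0],[0,0,0]],
    [[0,0,0],[0,0,0]],
    [[0,0,0],[0,0,0]]
  ]
}}

```text
time_s: 6.58
tool_pos: [0.5363, 0.1904, 0.1572]
ee_rot: [-2.963, -1.044, 0.001]
force: [-0.9, 0.4, -3.0]
grip_width: 0.538
grip_force: 50.0
```

```bash
python3 to.py .536 .1914 .117; python3 held.py; ls pics
```

```text
t 6.575 pos [0.5363 0.1904 0.1572] yaw 38.83 q [ 0.25  0.01  1.9  -0.    1.23  1.14] F [-0.9  0.4 -3. ]
d_tool mm [ 0.4 -0.9 40.2] turn [-0.0001  0.0003 -0.    ]
[ 5.382e-01  1.913e-01 -6.917e-01 -2.000e-04] -39.6 152.89
[ 0.5391  0.1903 -0.1205 -0.0015] -6.9 155.27
[ 0.5379  0.1917  0.3699 -0.0024] 21.2 157.99
[ 0.5354  0.1926  0.8585 -0.0023] 49.2 152.7
crops.png
grasp.png
held490.png
held657.png
scene0.png
top0.png
```

View pics/held657.png

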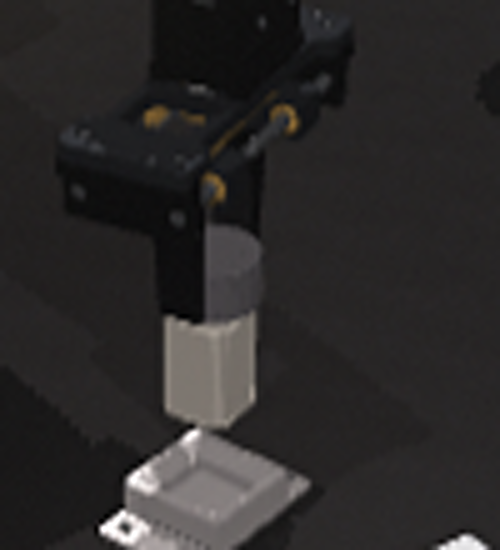

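The jar hangs over the nest at (210,420) with its faces parallel to the pocket. Going down.

>>> {"method": "drive_tool", "body": {
  "increments": [
    [[0.5,-0.8,8],[0,0,0]],
    [[0,0,16],[0,0,0]],
    [[0,0,14],[0,0,0]],
    [[0,0,4],[0,0,0]],
    [[0,0,3],[0,0,0]],
    [[0,0,3],[0,0,0]],
    [[0,0,0],[0,0,0]]
  ]
}}

```text
time_s: 7.5
tool_pos: [0.5364, 0.1916, 0.1096]
ee_rot: [-2.962, -1.046, -0.0]
force: [0.3, -0.3, -3.6]
grip_width: 0.541
grip_force: 50.0
```

>>> {"method": "drive_tool", "body": {
  "increments": [
    [[0,0,2],[0,0,0]],
    [[0,0,2],[0,0,0]],
    [[0,0,2],[0,0,0]],
    [[0,0,0],[0,0,0]]
  ]
}}

```text
time_s: 8.0
tool_pos: [0.5362, 0.1915, 0.1032]
ee_rot: [2.962, 1.046, -0.001]
force: [-0.5, 0.1, -3.1]
grip_width: 0.544
grip_force: 50.0
```

>>> {"method": "drive_tool", "body": {
  "increments": [
    [[0,0,2],[0,0,0]],
    [[0,0,2],[0,0,0]],
    [[0,0,1],[0,0,0]],
    [[0,0,0],[0,0,0]],
    [[0,0,0],[0,0,0]]
  ]
}}

```text
time_s: 8.62
tool_pos: [0.5364, 0.1913, 0.0984]
ee_rot: [2.962, 1.046, 0.0]
force: [1.7, -3.2, -1.9]
grip_width: 0.539
grip_force: 50.0
```

>>> {"method": "drive_tool", "body": {
  "increments": [
    [[0,0,2],[0,0,0]],
    [[0,0,2],[0,0,0]],
    [[0,0,0],[0,0,0]],
    [[0,0,0],[0,0,0]]
  ]
}}

```text
time_s: 9.12
tool_pos: [0.5363, 0.1915, 0.0942]
ee_rot: [2.962, 1.046, -0.0]
force: [1.8, -2.3, -2.4]
grip_width: 0.538
grip_force: 50.0
```

It is in the pocket with light side contact. I'll ease off sideways (about +0.3 x and -0.7 y in world axes) and go down to the floor.

>>> {"method": "drive_tool", "body": {
  "increments": [
    [[-0.2,0.7,1],[0,0,0]],
    [[0,0,1],[0,0,0]],
    [[0,0,0],[0,0,0]],
    [[0,0,0],[0,0,0]]
  ]
}}

```text
time_s: 9.62
tool_pos: [0.5367, 0.1912, 0.0932]
ee_rot: [-2.962, -1.046, -0.001]
force: [-1.5, -1.3, 5.7]
grip_width: 0.54
grip_force: 50.0
```

>>> {"method": "drive_tool", "body": {
  "increments": [
    [[0,0,1],[0,0,0]],
    [[0,0,0],[0,0,0]],
    [[0,0,0],[0,0,0]]
  ]
}}

```text
time_s: 10.0
tool_pos: [0.5368, 0.1912, 0.0923]
ee_rot: [-2.962, -1.046, -0.001]
force: [-2.6, -0.8, 6.0]
grip_width: 0.541
grip_force: 50.0
```

It has touched the floor (TCP z 0.0925, expected 0.092). Now I press, watching the force. The aim is about 11.5 N.

>>> {"method": "drive_tool", "body": {
  "increments": [
    [[0,0,1],[0,0,0]],
    [[0,0,1],[0,0,0]],
    [[0,0,1],[0,0,0]],
    [[0,0,0],[0,0,0]],
    [[0,0,0],[0,0,0]]
  ]
}}

```text
time_s: 10.62
tool_pos: [0.537, 0.1913, 0.0899]
ee_rot: [-2.962, -1.046, -0.002]
force: [-2.1, -1.5, 9.0]
grip_width: 0.543
grip_force: 50.0
```

>>> {"method": "drive_tool", "body": {
  "increments": [
    [[0,0,0.8],[0,0,0]],
    [[0,0,0],[0,0,0]],
    [[0,0,0],[0,0,0]]
  ]
}}

```text
time_s: 11.0
tool_pos: [0.5371, 0.1913, 0.0893]
ee_rot: [-2.962, -1.046, -0.002]
force: [-3.5, -1.0, 9.1]
grip_width: 0.54
grip_force: 50.0
```

>>> {"method": "drive_tool", "body": {
  "increments": [
    [[-0.4,-0.3,0.8],[0,0,0]],
    [[0,0,0.8],[0,0,0]],
    [[0,0,0],[0,0,0]],
    [[0,0,0],[0,0,0]]
  ]
}}

```text
time_s: 11.5
tool_pos: [0.5369, 0.1913, 0.0882]
ee_rot: [-2.962, -1.046, -0.003]
force: [-4.0, -1.5, 10.6]
grip_width: 0.543
grip_force: 50.0
```

```bash
python3 - <<'E'
from rig import manip
s=manip.get_state();print(s["force"],s["tool_pos"],s["q"][5],s["moment"])
E
```

```text
[-4.00361642 -1.46739225 10.57356353] [0.53690366 0.19131193 0.08815325] 1.139698477238082 [-0.32877396  0.69891336  0.01223427]
```

>>> {"method": "drive_tool", "body": {
  "increments": [
    [[0,0,0.5],[0,0,0]],
    [[0,0,0],[0,0,-0.07]],
    [[0,0,0],[0,0,-0.07]],
    [[0,0,0],[0,0,-0.07]],
    [[0,0,0],[0,0,-0.07]],
    [[0,0,0],[0,0,0]]
  ]
}}

```text
time_s: 12.25
tool_pos: [0.5378, 0.1915, 0.0882]
ee_rot: [2.787, 1.449, 0.007]
force: [-2.3, -1.2, 11.2]
grip_width: 0.545
grip_force: 50.0
```

```bash
python3 to.py .5369 .1913 .0877; python3 -c "
from rig import manip
print(manip.get_state()['moment'],manip.get_state()['grip_force'])"
```

```text
t 12.25 pos [0.5378 0.1915 0.0882] yaw 54.96 q [0.25 0.08 1.95 0.   1.1  0.86] F [-2.3 -1.2 11.2]
d_tool mm [-0.7 -0.6  0.5] turn [ 0.0025 -0.0035 -0.    ]
[-0.26741838  0.28484795  0.02230121] 50.00671938993037
```

Low twisting moment and steady force show the cap is turning. Continuing the twist.

>>> {"method": "drive_tool", "body": {
  "increments": [
    [[0,0,0],[0,0,-0.1]],
    [[0,0,0],[0,0,-0.1]],
    [[0,0,0],[0,0,-0.1]],
    [[0,0,0],[0,0,-0.1]],
    [[0,0,0],[0,0,0]]
  ]
}}

```text
time_s: 12.88
tool_pos: [0.538, 0.1916, 0.0883]
ee_rot: [2.442, 1.974, 0.007]
force: [-1.3, 0.1, 10.9]
grip_width: 0.542
grip_force: 50.0
```

>>> {"method": "drive_tool", "body": {
  "increments": [
    [[0,0,0],[0,0,-0.1]],
    [[0,0,0],[0,0,-0.1]],
    [[0,0,0],[0,0,-0.1]],
    [[0,0,0],[0,0,-0.1]],
    [[0,0,0],[0,0,0]],
    [[0,0,0],[0,0,0]]
  ]
}}

```text
time_s: 13.62
tool_pos: [0.5382, 0.1917, 0.0884]
ee_rot: [2.001, 2.418, 0.007]
force: [-0.9, -0.8, 9.9]
grip_width: 0.539
grip_force: 50.0
```

```bash
python3 to.py .5369 .1913 .0877; python3 -c "
from rig import manip
print(manip.get_state()['moment'],manip.get_state()['grip_force'])"
```

```text
t 13.625 pos [0.5382 0.1917 0.0884] yaw 100.77 q [0.25 0.08 1.95 0.   1.1  0.06] F [-0.9 -0.8  9.9]
d_tool mm [-0.1 -1.3  0.7] turn [ 0.0054 -0.0009 -0.    ]
[-0.07625733  0.1394826  -0.03553954] 50.007705143652856
```

Turned 62°. Lifting gently and watching for a pull.

>>> {"method": "drive_tool", "body": {
  "increments": [
    [[0,0,-2],[0,0,0]],
    [[0,0,-2],[0,0,0]],
    [[0,0,-2],[0,0,0]],
    [[0,0,-2],[0,0,0]],
    [[0,0,0],[0,0,0]]
  ]
}}

```text
time_s: 14.25
tool_pos: [0.5369, 0.1912, 0.0942]
ee_rot: [2.002, 2.419, 0.003]
force: [2.1, 0.8, 3.5]
grip_width: 0.537
grip_force: 50.0
```

```bash
python3 to.py .5369 .1913 .0877
```

```text
t 14.25 pos [0.5369 0.1912 0.0942] yaw 100.77 q [0.25 0.08 1.95 0.   1.11 0.06] F [2.1 0.8 3.5]
d_tool mm [ 0.1 -0.   6.5] turn [ 0.0025 -0.0004 -0.    ]
```

>>> {"method": "drive_tool", "body": {
  "increments": [
    [[0,0,-3],[0,0,0]],
    [[0,0,-3],[0,0,0]],
    [[0,0,-3],[0,0,0]],
    [[0,0,-3],[0,0,0]],
    [[0,0,-3],[0,0,0]],
    [[0,0,0],[0,0,0]],
    [[0,0,0],[0,0,0]]
  ]
}}

```text
time_s: 15.12
tool_pos: [0.536, 0.1908, 0.1085]
ee_rot: [-2.003, -2.42, 0.0]
force: [0.6, -0.6, -0.2]
grip_width: 0.542
grip_force: 50.0
```

```bash
python3 to.py .5369 .1913 .155; python3 - <<'E'
from h import *
s=imaging.get_image("scene"); save(s,"open.png",(220,110,340,220),5)
E
```

```text
t 15.125 pos [0.536  0.1908 0.1085] yaw 100.77 q [ 0.25  0.06  1.94 -0.    1.14  0.06] F [ 0.6 -0.6 -0.2]
d_tool mm [  0.3   1.  -46.5] turn [-0.0002  0.     -0.    ]
```

View pics/open.png

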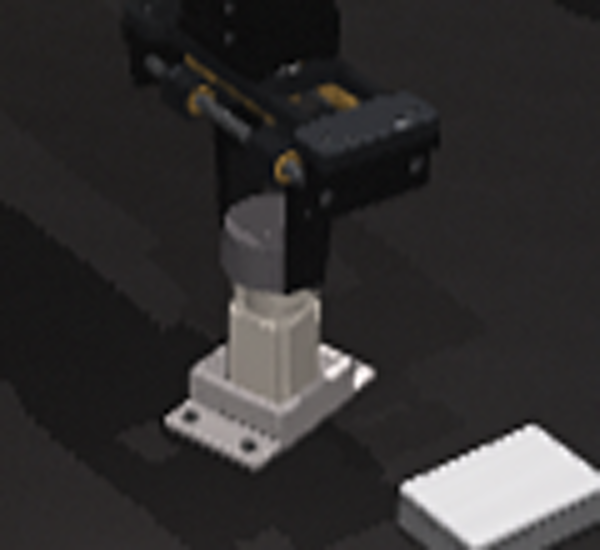

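The picture shows the jar upright in the nest at (272,350) with its neck bared and the cap held above it. The force equals the cap's weight alone. Raising it to the final height.

>>> {"method": "drive_tool", "body": {
  "increments": [
    [[0,0.5,-8],[0,0,0]],
    [[0,0,-12],[0,0,0]],
    [[0,0,-12],[0,0,0]],
    [[0,0,-10],[0,0,0]],
    [[0,0,-5],[0,0,0]],
    [[0,0,0],[0,0,0]],
    [[0,0,0],[0,0,0]],
    [[0,0,0],[0,0,0]]
  ]
}}

```text
time_s: 16.18
tool_pos: [0.5362, 0.1909, 0.155]
ee_rot: [-2.003, -2.42, 0.001]
force: [-0.5, 0.5, 0.1]
grip_width: 0.54
grip_force: 50.0
```

```bash
python3 - <<'E'
from h import *
s=imaging.get_image("scene"); t=imaging.get_image("top"); a=s["image"][110:310,80:360]; b=t["image"][160:300,180:400]
cv2.imwrite("pics/final.png",np.vstack([cv2.resize(a,(480,343)),cv2.resize(b,(480,250))])[...,::-1])
st=manip.get_state();print(st["tool_pos"],st["ee_rot"],st["force"],st["time_s"])
E
```

```text
[0.53632563 0.19090082 0.15509867] [-2.00279766e+00 -2.41978505e+00  9.76512007e-04] [ 0.28074415 -0.53871082  0.26537041] 16.275
```

View pics/final.png

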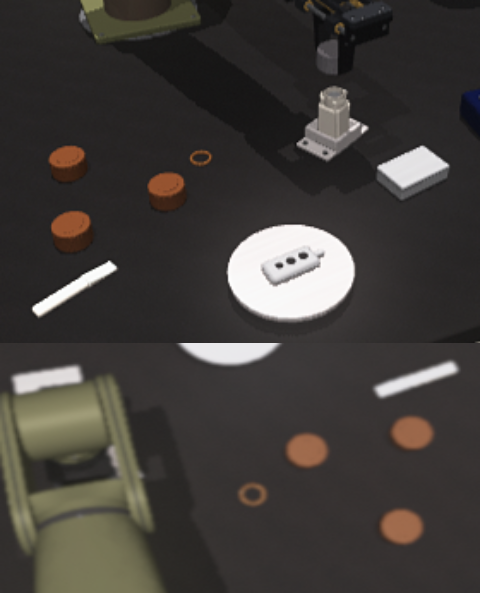

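The open jar stands upright in the nest at (333,115) with the cap level above it. The coin box, ring, wedge and brown caps are where they were. Handing in.

```bash
python3 -c "
from rig import manip
print(manip.close_job())"
```

```text
the job is handed in; nothing more can be done
None
```

The jar is home and upright in the nest, its cap was pressed, twisted about 62° counter-clockwise and lifted off, and it is held level about 5 cm above the mouth; the job is handed in at about 16 s, and I don't have the verdict.

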